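# Put the robot-kit parts back in their trays

### The job

Tidy the loose robot-kit parts into the yellow trays, each in the tray whose fixed sample on the far ledge shows its kind: both gears in the gear tray, both channel beams in the beam tray and the motor in the motor tray. Set each part down rather than dropping it, wholly inside on the tray's floor, the same way up as it lies now, not resting on a rim or on another part. Leave the mouse and the screwdriver where they are.

Things in the scene. Friction and masses are not known exactly. Their poses are not given: they have to be found in the camera images.
- gear_large: The larger grey plastic toothed gear lying flat, teeth plate 60 mm across and 10 mm thick, with a round hub 22 mm across standing up from its middle, top 28 mm above its underside (easily pinched by the hub from above). Loose, about 45 g. Origin: centre of its underside, z up.
- gear_small: The smaller grey plastic toothed gear lying flat, teeth plate 44 mm across and 10 mm thick, with a round hub 22 mm across standing up from its middle, top 28 mm above its underside (easily pinched by the hub from above). Loose, about 30 g. Origin: centre of its underside, z up.
- beam_long: The longer perforated aluminium U-channel beam, 100 mm long (x), 25 mm wide (y), 25 mm high, lying with its open side down and its flat perforated web on top. Loose, about 50 g. Origin: centre of its underside at the level of the lower edges; z up.
- beam_short: The shorter perforated aluminium U-channel beam, 70 mm long (x), 25 mm wide (y), 25 mm high, lying with its open side down and its flat perforated web on top. Loose, about 35 g. Origin: centre of its underside at the level of the lower edges; z up.
- motor: Black boxed motor, 56 mm long (x), 40 mm wide (y), 40 mm high, with a 7 mm steel shaft sticking out 12 mm from its +x end at half height, grey ribs and a plain white disc on its top. Loose, about 150 g. Origin: centre of the box's underside, z up.
- tray_gears: The gear tray: yellow open tray fixed to the bench, 138 x 138 mm, walls 4 mm thick, 14 mm high, inner floor 130 x 130 mm at 4 mm height. Origin: under the tray's middle, at bench height; x, y along its sides, z up. A 48 x 110 mm ledge, 10 mm high, on its +x side (far from the robot; middle at x = 93 mm) carries a fixed sample of its kind: a gear 44 mm across, its top 38 mm above the bench.
- tray_beams: The beam tray: yellow open tray fixed to the bench, 138 x 138 mm, walls 4 mm thick, 14 mm high, inner floor 130 x 130 mm at 4 mm height. Origin: under the tray's middle, at bench height; x, y along its sides, z up. A 48 x 110 mm ledge, 10 mm high, on its +x side (far from the robot; middle at x = 93 mm) carries a fixed sample of its kind: a U-channel beam 100 mm long lying along y, its top 35 mm above the bench.
- tray_motors: The motor tray: yellow open tray fixed to the bench, 138 x 138 mm, walls 4 mm thick, 14 mm high, inner floor 130 x 130 mm at 4 mm height. Origin: under the tray's middle, at bench height; x, y along its sides, z up. A 48 x 110 mm ledge, 10 mm high, on its +x side (far from the robot; middle at x = 93 mm) carries a fixed sample of its kind: a boxed motor lying along y, its top 50 mm above the bench.
- mouse: Bystander: black computer mouse, about 100 (x) x 58 x 32 mm, loose on the bench to one side of the trays. Origin: centre of its underside.
- screwdriver: Bystander: screwdriver lying on the bench to one side of the trays, green and black handle 90 mm long (from the origin to -x), 26 mm wide and 24 mm high, steel blade 90 mm long (to +x). Loose. Origin: where handle and blade meet, at bench height.

How it is judged:
At the end, for the whole second after the job is handed in: Both gears lie in the gear tray, both beams in the beam tray and the motor in the motor tray: each part's origin within 55 mm of the tray's middle along both tray axes, resting on the floor (origin less than 7 mm above the tray's underside), tilted less than 0.06 rad, and at rest (x of gear_large in the frame of tray_gears between -0.055 and 0.055 m and y of gear_large in the frame of tray_gears between -0.055 and 0.055 m and z of gear_large in the frame of tray_gears between 0 and 0.007 m and angle between each of gear_large, gear_small, beam_long, beam_short, motor's own z axis and vertical below 0.06 rad and linear speed of each of gear_large, gear_small, beam_long, beam_short, motor below 0.02 m/s and angular speed of each of gear_large, gear_small, beam_long, beam_short, motor below 0.2 rad/s and x of gear_small in the frame of tray_gears between -0.055 and 0.055 m and y of gear_small in the frame of tray_gears between -0.055 and 0.055 m and z of gear_small in the frame of tray_gears between 0 and 0.007 m and x of beam_long in the frame of tray_beams between -0.055 and 0.055 m and y of beam_long in the frame of tray_beams between -0.055 and 0.055 m and z of beam_long in the frame of tray_beams between 0 and 0.007 m and x of beam_short in the frame of tray_beams between -0.055 and 0.055 m and y of beam_short in the frame of tray_beams between -0.055 and 0.055 m and z of beam_short in the frame of tray_beams between 0 and 0.007 m and x of motor in the frame of tray_motors between -0.055 and 0.055 m and y of motor in the frame of tray_motors between -0.055 and 0.055 m and z of motor in the frame of tray_motors between 0 and 0.007 m); the robot touches nothing.
It fails at once if a part is let go more than 40 mm above the bench ((height (world z) of gear_large above 0.045 m and contact force between the fingers and gear_large below 0.01 N) or (height (world z) of gear_small above 0.045 m and contact force between the fingers and gear_small below 0.01 N) or (height (world z) of beam_long above 0.045 m and contact force between the fingers and beam_long below 0.01 N) or (height (world z) of beam_short above 0.045 m and contact force between the fingers and beam_short below 0.01 N) or (height (world z) of motor above 0.045 m and contact force between the fingers and motor below 0.01 N)).
It fails at once if the mouse is moved by more than 20 mm (distance of mouse from where it was at the start of the episode above 0.02 m).
It fails at once if the screwdriver is moved by more than 20 mm (distance of screwdriver from where it was at the start of the episode above 0.02 m).
It also fails if it takes over 122 s, if anything falls off the work surface, if the arm or the gripper's body presses on something with over 40 N, if the wrist force passes 120 N, or if a joint passes its speed limit or range.

### The arm

A 6-joint arm with a two-finger parallel gripper is mounted at the origin on the work surface. World frame = base frame: x ahead of the robot, y to its left, z up, the work surface at z = 0. Lengths are in m, angles in rad, forces in N, time in s.
With the tool pointing down it reaches from about 0.325 to 0.925 m from the base axis. Payload 3.1 kg.
Tool frame: the origin (TCP) lies between the finger pads; the fingertips stand 25 mm ahead of it and the grasp point (between the pads) lies 6 mm ahead of it; z points along the fingers, y is the line along which they close (so a half turn about z gives the same grasp; the last joint's range is limited). The gripper opens to 85 mm and grips with 20 to 120 N. Pads are 22 mm wide; open, the fingers measure 114 mm over their backs; the gripper's body (76 mm by 85 mm) begins 54 mm behind the grasp point. The pads swing forward as they close: fully open they stand 13 mm farther back than shut.
Start: joints at [-1.242, 0.217, 1.613, -0, 1.311, -0.112], TCP at [0.267, -0.565, 0.256] pointing down, gripper open.
Joint ranges: [-2.75, 2.75], [-0.78, 2.1], [0.31, 2.55], [-1.13, 4.27], [0.13, 2.63], [-2.58, 2.58]. Speed limits (rad/s): [2.79, 2.79, 3.14, 3.14, 3.14, 3.14].

### API

Orientations are given as a 3x3 rotation matrix whose columns are the frame's x, y, z axes.
In Python, from rig import ctrl gives the robot as it stands. Calls block until the motion is done:
- ctrl.movep(position, orientation): joint-space move of the TCP to a pose.
- ctrl.move_l(position, attitude=None, velocity=0.15, force_limit=None): straight line of the TCP; attitude=None keeps the orientation; velocity is the mean speed in m/s. With force_limit (N) it stops when the force on the tool has changed by that much, and returns True; else False.
- ctrl.goto_joints(angles): joint-space move.
- ctrl.set_gripper(opening, newtons=None): opening from 0.0 (shut) to 1.0 (fully open); newtons is the grip in N (None keeps the last); returns when the fingers have stopped.
- ctrl.pause(seconds).
- ctrl.ik(position, orientation): joint angles nearest the present ones, or None.
- ctrl.sense(): the state.
- ctrl.capture(name): name is "scene" or "side" or "wrist"; returns a dict with "image" (420x560x3 uint8, red, green, blue), "depth" (420x560 float32, m along the optical axis (not along the pixel's ray), 0 where there is no reading), "fx", "fy", "cx", "cy" (pixels), "xyz" and "orientation" of the camera in the world. Camera axes: x right, y down, z forward; pixel columns grow to the right and rows downward; lengths in m; the calibration is good to about 2 mm. The wrist camera is an equidistant fisheye: a pixel r from the principal point sees the ray r / f radians off the axis. A picture is of the moment at which its call begins.
A pose or a line that the arm cannot do raises ctrl.MotionError and nothing moves.
- ctrl.job_done(): hands the job in; it is judged then, once.
The state is a dict: "time_s": time; "joint_positions": joint angles; "joint_vel": joint speeds; "joint_efforts": joint torques, N m; "tool_pos": TCP position; "tcp_rot": TCP orientation; "force": force on the tool from outside, world axes, zero at the start; "torque": the same for the moment, N m; "opening": opening from 0.0 (shut) to 1.0 (fully open); "gripper_force": force on a finger pad.
Only numpy, scipy, OpenCV 4.12 (cv2) and the standard library are available. Lean on these libraries where they do the work, as an engineer would, in place of code of your own. Each camera call takes 0.05 s, during which the arm holds its last target. There are 200 camera calls.

## Working session

There is one attempt and no reset: what is moved stays moved. The work goes in short steps, each a Python script; the robot and the scene stay as the last script left them, time stands still between calls to the robot, and variables do not carry over. Pictures are saved under pics/ and viewed, at most 14 in all, crops included, and the job is handed in when it is done.

```bash
mkdir -p pics; ls; python3 - <<'E'
from rig import ctrl
import cv2,pickle
d={}
for n in("scene","side"):
    c=ctrl.capture(n); d[n]=c
    cv2.imwrite(f"pics/{n}0.png",c["image"][:,:,::-1])
    print(n,c["xyz"],c["orientation"],c["fx"],c["cx"],c["cy"])
pickle.dump(d,open("d0.pkl","wb"))
E
```

```text
pics
scene [1.43298904 0.0781587  0.7212036 ] [[-0.07915204  0.60024162 -0.79589255]
 [ 0.99685465  0.04447996 -0.06559222]
 [-0.00396991 -0.79858094 -0.60187433]] 441.4457117048218 277.67628680721174 208.29388218676579
side [0.13672111 0.73238008 0.72317711] [[-0.88321616 -0.28033057  0.37595742]
 [-0.46862616  0.55808984 -0.68478117]
 [-0.01785292 -0.78099328 -0.62428421]] 388.72330567453713 280.0380303434189 214.76107266090833
```

View pics/scene0.png

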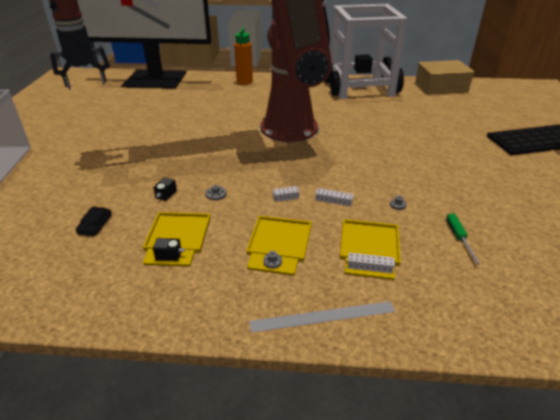

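View pics/side0.png

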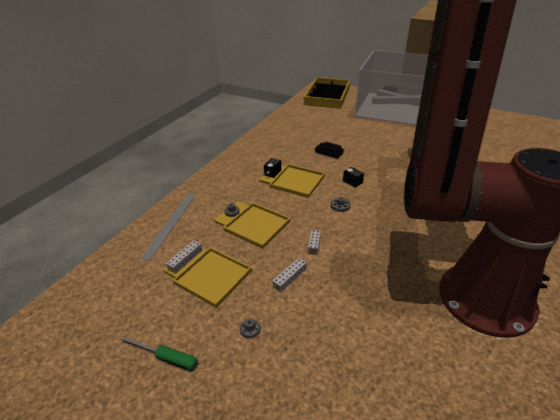

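The scene picture shows the parts in a row nearest the robot: motor (165,188), large gear (216,192), short beam (286,194), long beam (334,197) and small gear (398,202). The trays run motor, gear, beam from left to right, with the mouse at (95,220) and the screwdriver at (462,235). Next I'll get coarse positions from depth.

```bash
cat > h.py <<'E'
import numpy as np, cv2
from rig import ctrl
def cloud(c):
    v,u=np.mgrid[0:420,0:560]; z=c["depth"]
    p=np.stack([(u-c["cx"])/c["fx"]*z,(v-c["cy"])/c["fy"]*z,z],-1)
    p=p@np.array(c["orientation"]).T+np.array(c["xyz"]); p[z<=0]=np.nan
    return p
def down(yaw):  # tool y axis (closing line) at angle yaw from world y
    c,s=np.cos(yaw),np.sin(yaw)
    return np.array([[-c,-s,0],[-s,c,0],[0,0,-1.]]) if 0 else np.array([[c,s,0],[s,-c,0],[0,0,-1.]])
E
python3 - <<'E'
import pickle; from h import *
d=pickle.load(open("d0.pkl","rb"))
P={n:cloud(d[n]) for n in d}
print("bench z",[np.nanmedian(P["scene"][300,100:200,2]),np.nanmedian(P["side"][330:350,300:320,2])])
S={"motor":(165,188),"gearL":(216,192),"bS":(286,194),"bL":(334,197),"gS":(398,202),"trayM":(178,231),"trayG":(280,238),"trayB":(370,241),"mouse":(95,220)}
for k,(u,v) in S.items():
    p=P["scene"][v-18:v+18,u-26:u+26].reshape(-1,3); c0=P["scene"][v,u]
    if k[:4]!="tray":
        m=(p[:,2]>.006)&(np.hypot(*(p[:,:2]-c0[:2]).T)<.07); q=p[m]
        r=cv2.minAreaRect(q[:,:2].astype(np.float32)*1000)
        print(k,m.sum(),np.round(r[0],1),np.round(r[1],1),round(r[2],1),"ztop",q[:,2].max().round(3))
    else: print(k,c0.round(3))
# tray outlines by yellow colour
for n in P:
    hsv=cv2.cvtColor(d[n]["image"],cv2.COLOR_RGB2HSV)
    m=((hsv[...,0]>23)&(hsv[...,0]<32)&(hsv[...,1]>225)).astype(np.uint8)
    k,l,st,ce=cv2.connectedComponentsWithStats(m)
    for i in range(1,k):
        if st[i,4]>300:
            q=P[n][l==i]; q=q[(q[:,2]<.03)]; r=cv2.minAreaRect(q[:,:2].astype(np.float32)*1000)
            print(n,"yellow",st[i,4],np.round(r[0]),np.round(r[1]),round(r[2],1))
E
```

```text
bench z [np.float64(0.00023494055774159195), np.float64(0.0006836124922111608)]
motor 392 [ 445.5 -322.4] [44.6 68. ] 72.5 ztop 0.044
gearL 231 [ 431.8 -180. ] [58.  58.5] 18.9 ztop 0.031
bS 275 [430.   17.2] [33.  69.6] 14.1 ztop 0.028
bL 408 [434.8 150.3] [100.   32.9] 76.4 ztop 0.028
gS 157 [446.3 323.7] [42.7 41.5] 74.5 ztop 0.03
trayM [ 0.601 -0.243  0.006]
trayG [0.608 0.016 0.005]
trayB [0.599 0.237 0.003]
mouse 693 [ 588.  -465.6] [57.3 99. ] 82.4 ztop 0.036
scene yellow 2124 [ 629. -241.] [189. 138.] 1.2
scene yellow 2562 [632.  12.] [137. 192.] 83.9
scene yellow 1873 [610. 234.] [137. 151.] 84.9
```

```bash
cat >> h.py <<'E'
TR={"M":(.605,-.2415,1.2),"G":(.608,.0145,-6.1),"B":(.6035,.2345,-5.1)}
def tray(t,x,y):
    X,Y,a=TR[t]; a=np.radians(a)
    return np.array([X+x*np.cos(a)-y*np.sin(a),Y+x*np.sin(a)+y*np.cos(a)])
def best(p,deg):  # tool orientation with the smaller last joint
    o=[]
    for k in(0,180):
        R=down(np.radians(deg+k)); q=ctrl.ik(p,R)
        if q is not None: o.append((abs(q[5]),R))
    return min(o,key=lambda t:t[0])[1]
def pick(xy,deg,z,op,N):
    ctrl.set_gripper(op)
    p=np.array([*xy,.13]); ctrl.movep(p,best(p,deg))
    hit=ctrl.move_l([*xy,z],velocity=.12,force_limit=8)
    ctrl.set_gripper(0,N); s=ctrl.sense()
    print("pick hit",hit,"z",np.round(s["tool_pos"],4),"gap mm",round(s["opening"]*85,1),"F",s["gripper_force"],"t",s["time_s"])
def place(xy,deg,z,op):
    ctrl.move_l([*ctrl.sense()["tool_pos"][:2],.13],velocity=.2)
    s=ctrl.sense(); print("held gap",round(s["opening"]*85,1),"F",s["gripper_force"])
    p=np.array([*xy,.13]); ctrl.movep(p,best(p,deg))
    ctrl.move_l([*xy,z+.012],velocity=.12)
    hit=ctrl.move_l([*xy,z-.002],velocity=.03,force_limit=3)
    print("place hit",hit,"z",np.round(ctrl.sense()["tool_pos"],4))
    ctrl.set_gripper(op); ctrl.move_l([*xy,.13],velocity=.2)
    print("t",ctrl.sense()["time_s"])
E
python3 - <<'E'
import pickle; from h import *
d=pickle.load(open("d0.pkl","rb")); 
for n,S in (("scene",{"motor":(165,188,.036),"gearL":(216,192,.02),"bS":(286,194,.021),"bL":(334,197,.021),"gS":(398,202,.02)}),
          ("side",{"motor":(354,176,.036),"gearL":(341,204,.02),"bS":(314,241,.021),"bL":(290,274,.021),"gS":(250,327,.02)})):
  P=cloud(d[n])
  for k,(u,v,h) in S.items():
    p=P[v-30:v+30,u-30:u+30].reshape(-1,3); c0=P[v,u]
    q=p[(p[:,2]>h)&(np.hypot(*(p[:,:2]-c0[:2]).T)<.07)]
    r=cv2.minAreaRect(q[:,:2].astype(np.float32)*1000)
    print(n,k,len(q),np.round(r[0],1),np.round(r[1],1),round(r[2],1),np.round(np.median(q,0),4))
pick([.447,.3235],85,.040,.6,30)
c=ctrl.capture("wrist"); cv2.imwrite("pics/w1.png",c["image"][:,:,::-1])
E
```

```text
scene motor 184 [ 441.2 -321. ] [44.6 58.9] 72.5 [ 0.4445 -0.3194  0.0404]
scene gearL 43 [ 431.7 -180.4] [21.8 20. ] 18.6 [ 0.4349 -0.1809  0.0276]
scene bS 158 [428.9  17. ] [30.6 69.6] 14.1 [0.4305 0.0162 0.0249]
scene bL 240 [434.9 150.5] [99.5 31.3] 75.1 [0.437  0.1506 0.0249]
scene gS 47 [443.5 322.9] [26.4 18.3] 4.9 [0.4492 0.3234 0.0274]
side motor 135 [ 439.2 -320.5] [45.7 56.3] 72.5 [ 0.4372 -0.3197  0.041 ]
side gearL 38 [ 427.3 -179.5] [19.  18.5] 17.4 [ 0.4273 -0.1782  0.0274]
side bS 175 [427.5  15.9] [24.9 71.4] 17.6 [0.4266 0.0177 0.0258]
side bL 353 [433.1 148.6] [102.9  27.2] 77.6 [0.4326 0.1522 0.0256]
side gS 90 [441.4 323.5] [19.9 22. ] 15.5 [0.4405 0.3248 0.0281]
pick hit False z [0.4479 0.324  0.0412] gap mm 20.2 F 29.395573139190674 t 5.0167
```

View pics/w1.png

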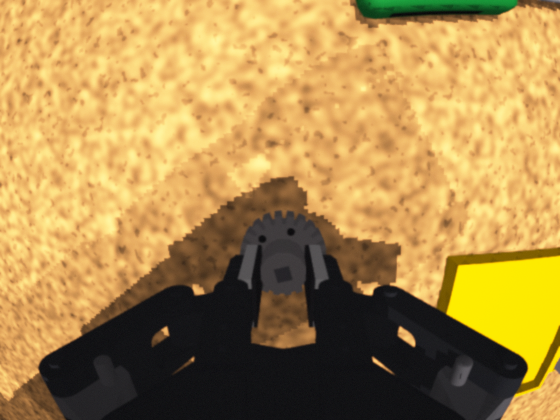

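The wrist picture shows the small gear's hub (about (283,265)) centred between both pads. I'll place it and continue with the large gear.

```bash
python3 - <<'E'
from h import *
place(tray("G",0,32),84,.044,.5)
pick([.431,-.1798],85,.040,.6,30)
place(tray("G",0,-29),84,.044,.5)
c=ctrl.capture("wrist"); cv2.imwrite("pics/w2.png",c["image"][:,:,::-1])
E
```

```text
held gap 20.3 F 29.339879751205444Traceback (most recent call last):
  File "<stdin>", line 2, in <module>
  File "h.py", line 30, in place
    p=np.array([*xy,.13]); ctrl.movep(p,best(p,deg))
                                        ~~~~^^^^^^^
  File "h.py", line 20, in best
    return min(o,key=lambda t:t[0])[1]
           ~~~^^^^^^^^^^^^^^^^^^^^^
ValueError: min() iterable argument is empty
```

```bash
python3 - <<'E'
from h import *
print(np.round(ctrl.sense()["joint_positions"],2), ctrl.sense()["opening"])
for nm,p in (("now",[.447,.3235]),("G+",tray("G",0,32)),("G-",tray("G",0,-29)),("B+",tray("B",29,0)),("B-",tray("B",-29,0)),("M",tray("M",-4,0))):
  print(nm,np.round(p,3))
  for d in range(-180,180,30):
    q=ctrl.ik(np.array([*p,.13]),down(np.radians(d)))
    print(d,None if q is None else np.round(q,2))
E
```

```text
[ 0.5   0.21  1.88 -0.    1.05  0.59] 0.23858315350896234
now [0.447 0.324]
-180 [ 0.5   0.21  1.88 -0.    1.05 -1.07]
-150 [ 0.5   0.21  1.88 -0.    1.05 -1.6 ]
-120 [ 0.5   0.21  1.88 -0.    1.05 -2.12]
-90 None
-60 None
-30 None
0 [ 0.5   0.21  1.88 -0.    1.05  2.07]
30 [ 0.5   0.21  1.88 -0.    1.05  1.55]
60 [ 0.5   0.21  1.88 -0.    1.05  1.02]
90 [ 0.5   0.21  1.88 -0.    1.05  0.5 ]
120 [ 0.5   0.21  1.88 -0.    1.05 -0.02]
150 [ 0.5   0.21  1.88 -0.    1.05 -0.55]
G+ [ 4.008 31.833]
-180 None
-150 None
-120 None
-90 None
-60 None
-30 None
0 None
30 None
60 None
90 None
120 None
150 None
G- [ -2.474 -28.821]
-180 None
-150 None
-120 None
-90 None
-60 None
-30 None
0 None
30 None
60 None
90 None
120 None
150 None
B+ [29.489 -2.343]
-180 None
-150 None
-120 None
-90 None
-60 None
-30 None
0 None
30 None
60 None
90 None
120 None
150 None
B- [-28.282   2.812]
-180 None
-150 None
-120 None
-90 None
-60 None
-30 None
0 None
30 None
60 None
90 None
120 None
150 None
M [-3.394 -0.325]
-180 None
-150 None
-120 None
-90 None
-60 None
-30 None
0 None
30 None
60 None
90 None
120 None
150 None
```

A units slip on my part: the offsets passed to `tray()` were in mm. The arm hasn't moved and still holds the gear.

```bash
python3 - <<'E'
from h import *
place(tray("G",0,.032),84,.044,.5)
pick([.431,-.1798],85,.040,.6,30)
place(tray("G",0,-.029),84,.044,.5)
c=ctrl.capture("wrist"); cv2.imwrite("pics/w2.png",c["image"][:,:,::-1])
E
```

```text
held gap 20.3 F 29.340702295303345
place hit True z [0.6115 0.0462 0.0443]
t 9.2417
pick hit False z [ 0.4318 -0.1803  0.0411] gap mm 20.4 F 29.39494550228119 t 11.8833
held gap 20.2 F 29.357159435749054
place hit True z [ 0.6056 -0.0143  0.0444]
t 15.5583
```

View pics/w2.png

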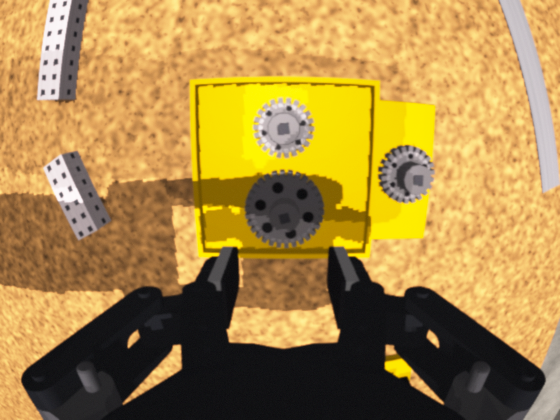

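Both gears lie flat in the gear tray, the small one at (284,127) and the large one at (284,208), clear of the rim and each other. Beams next.

```bash
python3 - <<'E'
from h import *
pick([.4285,.0168],105.5,.031,.6,30)
place(tray("B",.029,0),84.9,.035,.42)
pick([.434,.1498],76,.031,.6,30)
place(tray("B",-.029,0),84.9,.035,.42)
c=ctrl.capture("wrist"); cv2.imwrite("pics/w3.png",c["image"][:,:,::-1])
E
```

```text
pick hit False z [0.4295 0.0167 0.032 ] gap mm 24.2 F 29.55750346183777 t 17.9333
held gap 24.2 F 29.072268828749657
place hit True z [0.6331 0.2321 0.0358]
t 21.875
pick hit False z [0.4351 0.15   0.032 ] gap mm 24.4 F 30.349487364292145 t 24.3667
held gap 24.2 F 29.733408987522125
place hit True z [0.5753 0.2372 0.0359]
t 27.875
```

View pics/w3.png

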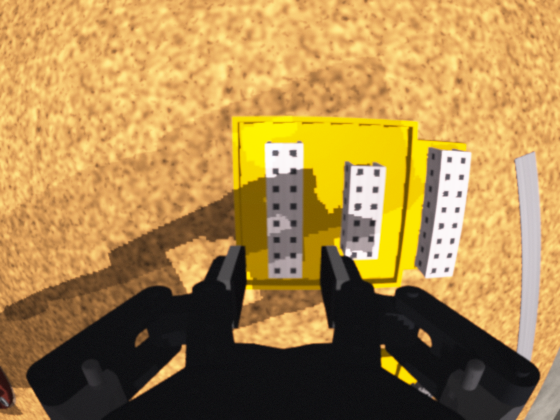

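Both beams lie on the beam tray's floor, the long one around (285,210) and the short one around (363,210), with clearance from the rim. They touched down about 4 mm above pick height, which is the tray floor. Now the motor.

```bash
python3 - <<'E'
from h import *
pick([.4405,-.3207],162.5,.033,.9,45)
place(tray("M",-.005,0),181.2,.037,.72)
c=ctrl.capture("wrist"); 
ctrl.goto_joints([-1.242,.217,1.613,0,1.311,-.112])
d=ctrl.capture("scene")
a=cv2.resize(d["image"][165:290,60:500],(800,227),interpolation=cv2.INTER_CUBIC)
b=np.zeros((330,800,3),np.uint8); b[:,:440]=cv2.resize(c["image"],(440,330))
e=ctrl.capture("side"); b[:,440:]=cv2.resize(e["image"][150:380,120:371],(360,330))
cv2.imwrite("pics/w4.png",np.vstack([a,b])[:,:,::-1])
E
```

```text
pick hit False z [ 0.4413 -0.3214  0.0341] gap mm 39.3 F 47.29847967624664 t 31.8417
held gap 39.0 F 46.74390971660614
place hit True z [ 0.6007 -0.2418  0.038 ]
t 35.425
```

View pics/w4.png

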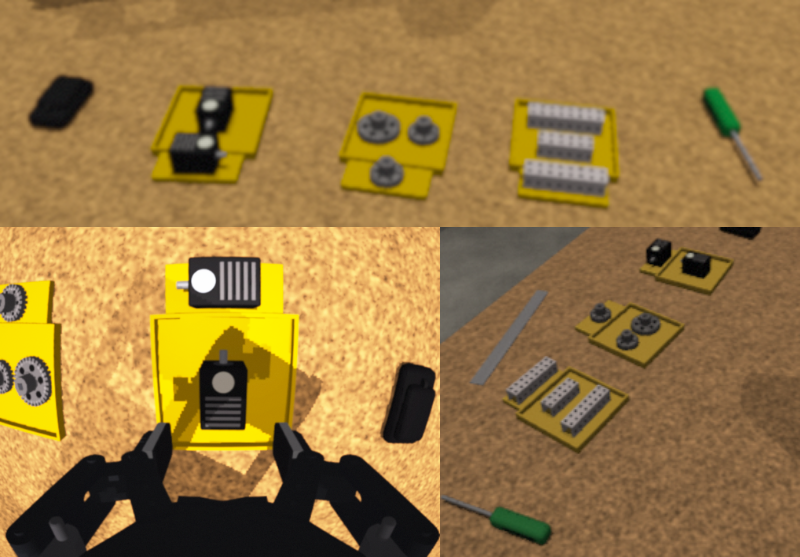

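The motor sits in the middle of its tray. All five parts lie flat in their own trays, and the mouse and screwdriver look unmoved.

```bash
python3 -c "
from rig import ctrl
print(ctrl.job_done(), ctrl.sense()['time_s'])"
```

```text
the job is handed in; nothing more can be done
the job is handed in; nothing more can be done
```

The job is handed in, with no verdict returned: both gears, both beams and the motor lie flat in their matching trays, the mouse and screwdriver look untouched in the final pictures, and the last placing was finished at about 35 s of the 122 s allowed.

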